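Square the specimen plates, then draw the loader's spring rod to its mark and hold

TASK

At the plate loader beside the microscope, first tap the four stacked specimen plates in until their edges line up flush against the steel back stop, with the spring rod still home. Then take the red handle, pull the spring rod out until its red pointer stands opposite the yellow length mark, and finish while still holding it there with the gripper, so that the jaw stays open. Leave the yellow mark as it is set, keep the plates stacked and square, and do not disturb the other things on the bench.

Things in the scene. Friction and masses are not known exactly. Their poses are not given: they have to be found in the camera images.
- loader: plate loader fixed to the bench, aluminium base 115 x 355 x 6 mm (x -52..64, y -223..133 mm). Origin on the bench; x away from the robot at yaw 0, y left, z up; 'loader x, y' below are in this frame. Left: nest with the plate stack; right: sleeve with sprung rod, red handle, scale rail
- nest (a point): loader (0, 100 mm), 30 mm high: top of the grey pedestal (x -34..45, y 70..134 mm), under the centre of plates that are home. Steel back stop: face x = 38, top 56 mm high. Steel side guide: face y = 128, top 54 mm high; brass jaw on the rod: face y = 72 at rod home. Open towards -x, where plates stick out; home plates stand 4 mm proud of the pedestal's front
- sleeve (a point): mouth of the sleeve, loader (0, -74 mm), 45 mm high, on the rod's axis. White sleeve block x -22..22, y -62..-20 mm, top 56 mm high, with a black nose out to the mouth; the steel rod, 12 mm diameter, runs through it along y from the jaw to the red handle
- mark (a joint): where the yellow length mark is set on the scale rail, m: how far the rod must be drawn out of home for the red pointer to be exactly level with the yellow flag, 0.035 to 0.065. Stiff, moves if struck; to be left as it is set
- handle: telescoping rod with red upright grip at its outer end and brass jaw at its inner end, slides as one along loader y. Origin on the bench under the grip: loader (0, -120 mm) at home, up to 80 mm further to -y drawn out; axes as loader's. Inner spring pulls it home: 4 N at home plus 100 N/m, 8 to 11 N at the marks; let go, it springs back. A thin red pointer sticks out of the grip's foot to +x
- grip (a point): point on the red grip's centre line, 80 mm above the bench. The grip measures 26 mm (loader x) by 14 mm (loader y) and stands from 36 to 100 mm above the bench; above the rod (rod top 51 mm) there is free space on all sides of it, 39 mm clear to the sleeve's nose at home
- pointer (a point): tip of the red pointer, loader x = 34 mm, 40 mm above the bench, moves with the handle
- flag (a point): edge of the yellow length-mark flag that faces the pointer, loader x = 37 mm; flag 4 mm thick along y, top 52 mm above the bench, on a black scale rail 28 mm high (x 37..51 mm). Axes parallel to the loader's: the pointer is at the mark when both have the same loader y
- plate1: blue specimen plate, rigid plastic, loose, 76 x 52 x 5 mm (x, y, z), about 30 g, number 1 from the bottom of the stack; origin at the centre of its underside, 30 mm above the bench. It starts 7 to 24 mm short of the back stop; home, with its far edge on the stop, its origin lies at loader (0, 100 mm), give or take 2 mm of side play
- plate2: white specimen plate, rigid plastic, loose, 76 x 52 x 5 mm (x, y, z), about 30 g, number 2 from the bottom of the stack; origin at the centre of its underside, 35 mm above the bench. It starts 7 to 24 mm short of the back stop; home, with its far edge on the stop, its origin lies at loader (0, 100 mm), give or take 2 mm of side play
- plate3: green specimen plate, rigid plastic, loose, 76 x 52 x 5 mm (x, y, z), about 30 g, number 3 from the bottom of the stack; origin at the centre of its underside, 40 mm above the bench. It starts 7 to 24 mm short of the back stop; home, with its far edge on the stop, its origin lies at loader (0, 100 mm), give or take 2 mm of side play
- plate4: orange specimen plate, rigid plastic, loose, 76 x 52 x 5 mm (x, y, z), about 30 g, number 4 from the bottom of the stack; origin at the centre of its underside, 45 mm above the bench. It starts 7 to 24 mm short of the back stop; home, with its far edge on the stop, its origin lies at loader (0, 100 mm), give or take 2 mm of side play
- slide_box: closed blue slide box with white lid, 87 x 102 x 34 mm, behind the nest, loose bystander; origin at the centre of its underside
- oil_bottle: small amber oil bottle, 30 mm diameter, 75 mm tall, behind the rail, loose bystander; origin at the centre of its underside
- petri_dish: round clear dish with pink filling, 90 mm diameter, 16 mm tall, in front of the sleeve, loose bystander; origin at the centre of its underside
- beaker: glass beaker, 68 mm diameter, 90 mm tall, loose bystander; origin at the centre of its underside
- stain_jar: amber jar with white lid, 60 mm diameter, 90 mm tall, loose bystander; origin at the centre of its underside
- timer: white bench timer, 30 x 70 x 65 mm, loose bystander; origin at the centre of its underside

How it is judged:
By the outcome, as a careful person would: the job done as asked, in the order asked, and still so for the second after the job is handed in, while the arm keeps its last pose, push and grip.
It also fails if it takes over 45 s, if anything falls off the work surface, if the arm or the gripper's body presses on something with over 40 N, if the wrist force passes 120 N, or if a joint passes its speed limit or range.

ROBOT

A 6-joint arm with a two-finger parallel gripper is mounted at the origin on the work surface. World frame = base frame: x ahead of the robot, y to its left, z up, the work surface at z = 0. Lengths are in m, angles in rad, forces in N, time in s.
With the tool pointing down it reaches from about 0.35 to 0.975 m from the base axis. Payload 7.1 kg.
Tool frame: the origin (TCP) lies between the finger pads; the fingertips stand 8 mm ahead of it and the grasp point (between the pads) lies 11 mm behind it; z points along the fingers, y is the line along which they close (so a half turn about z gives the same grasp; the last joint's range is limited). The gripper opens to 88 mm and grips with 3 to 60 N. Pads are 20 mm wide; open, the fingers measure 115 mm over their backs; the gripper's body (75 mm by 178 mm) begins 61 mm behind the grasp point.
Start: joints at [1.172, 0.423, 1.63, -0, 1.089, -0.019], TCP at [0.232, 0.58, 0.231] pointing down, gripper open.
Joint ranges: [-3, 3], [-0.9, 2.11], [0.09, 2.58], [-1.31, 4.45], [0.11, 2.69], [-2.54, 2.54]. Speed limits (rad/s): [2.39, 2.39, 3.01, 3.14, 3.14, 3.14].

INTERFACE

Orientations are given as a rotation vector (axis times angle).
In Python, from rig import r, optics, ticket, read_state gives the robot as it stands (r), with the cameras (optics), the job (ticket) and the readings as plain functions.
- The arm moves only by the tool nudge_tcp, called after "Call:" as name([rows], argument=value, ...), one row to a line, values as JSON. Schema: {"type":"object","properties":{"rows":{"type":"array","items":{"type":"array","items":{"type":"array","items":{"type":"number"},"minItems":5,"maxItems":5},"minItems":1,"maxItems":8},"minItems":1,"maxItems":1},"only":{"type":"string"},"quiet":{"type":"boolean"},"lines":{"type":"string"}},"required":["rows"],"additionalProperties":false}. rows is a list that holds a single list of rows (three levels of brackets), with 1 to 8 rows, each of 5 numbers: the finger opening in m, then dx, dy, dz in units of 100 mm, then a turn about the tool's z in units of 0.1 rad; each row is the pose to reach, as a shift and turn from the pose commanded when the call began, along the tool's axes at that moment; what a row does not reach only later rows make up. A row lasts 1/12 s, in which the tool goes at most 0.0417 m and 0.125 rad, less where a joint would pass 70% of its speed; a pose out of reach is approached as far as the arm can. The fingers move at their own pace and stop on an object; the grip force is fixed at half the most. Time passes only in rows, so rows that do not move let the fingers close. The tool returns the time, the measured TCP pose, the force, the opening and the grip force at its end. only (a regular expression) keeps the lines of the reply that match it, lines (a string "A,B") keeps lines A to B, and quiet returns only ok. Input that does not fit is refused with a message, and nothing moves.
- read_state(): the state, without advancing time (a new reading comes with each control period).
- optics.get_image(name): name is "scene" or "top"; returns a dict with "img" (480x640x3 uint8, red, green, blue), "camera_matrix" (3x3 intrinsics, pixels), "R" (3x3) and "t" (3): a world point X has camera coordinates R X + t. Camera axes: x right, y down, z forward; pixel columns grow to the right and rows downward; lengths in m; the calibration is good to about 2 mm. A picture is of the moment at which its call begins. There is no depth.
- ticket.close_job(): hands the job in; it is judged then, once.
The state is a dict: "time": time; "qpos": joint angles; "qd": joint speeds; "joint_efforts": joint torques, N m; "tcp_pos": TCP position; "orientation": TCP orientation; "force": force on the tool from outside, world axes, zero at the start; "torque": the same for the moment, N m; "grip_width": finger opening in m; "grasp_force": force on a finger pad.
Only numpy, scipy, OpenCV 4.12 (cv2) and the standard library are available. Lean on these libraries where they do the work, as an engineer would, in place of code of your own. Each camera call takes 0.05 s, during which the arm holds its last target. There are 200 camera calls.

## Working session

There is one attempt and no reset: what is moved stays moved. The work goes in short steps, Python scripts to look and compute and a tool call to move; the robot and the scene stay as the last step left them, time stands still between calls to the robot, and variables do not carry over. Pictures are saved under pics/ and viewed, at most 10 in all, crops included, and the job is handed in when it is done.

```bash
ls; mkdir -p pics
```

Run:
```python
from rig import r, optics, ticket, read_state
import cv2,numpy as np,pickle
for n in("scene","top"):
    d=optics.get_image(n);pickle.dump(d,open(n+".pkl","wb"));cv2.imwrite(f"pics/{n}0.png",d["img"][:,:,::-1])
    print(n,d["camera_matrix"].tolist(),(-d["R"].T@d["t"]).round(3),d["R"].round(3).tolist())
s=read_state();print(s)
```

```text
pics
rig.py
scene [[438.6294990082384, 0.0, 315.4327482659619], [0.0, 438.6294990082384, 237.3014184161558], [0.0, 0.0, 1.0]] [1.27  0.244 0.722] [[-0.338, 0.941, 0.0], [0.606, 0.218, -0.765], [-0.72, -0.258, -0.644]]
top [[502.8685129903145, 0.0, 315.7495852277069], [0.0, 502.8685129903145, 239.9499223211689], [0.0, 0.0, 1.0]] [0.495 0.018 1.298] [[-0.007, -1.0, 0.013], [-0.998, 0.006, -0.058], [0.058, -0.014, -0.998]]
{'time': 0.1, 'qpos': array([ 1.17201733e+00,  4.23757247e-01,  1.63060188e+00, -7.17819258e-06,
        1.08859373e+00, -1.89900577e-02]), 'qd': array([ 6.87086653e-05, -1.29132683e-03, -4.03725107e-04, -4.08775780e-04,
        9.28397297e-04,  3.63534539e-05]), 'joint_efforts': array([ 5.42126763e-04, -5.45609558e+01, -2.74324447e+01,  6.45414088e-02,
        1.86942599e-02, -4.77972435e-05]), 'tcp_pos': array([0.23148614, 0.58002743, 0.2299885 ]), 'orientation': array([-5.92934813e-01, -3.08484930e+00,  2.09203645e-03]), 'force': array([ 0.41643852, -0.73126868,  0.29021894]), 'torque': array([-0.02216078, -0.05503729,  0.04568436]), 'grasp_force': 0.0, 'grip_width': 0.08800281193494314}
```

View pics/top0.png

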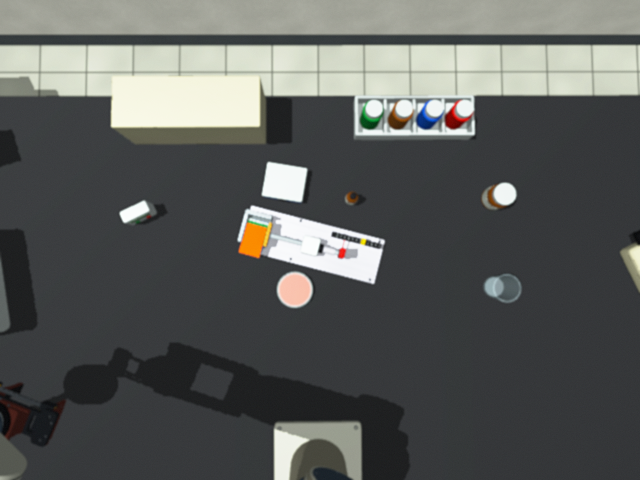

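View pics/scene0.png

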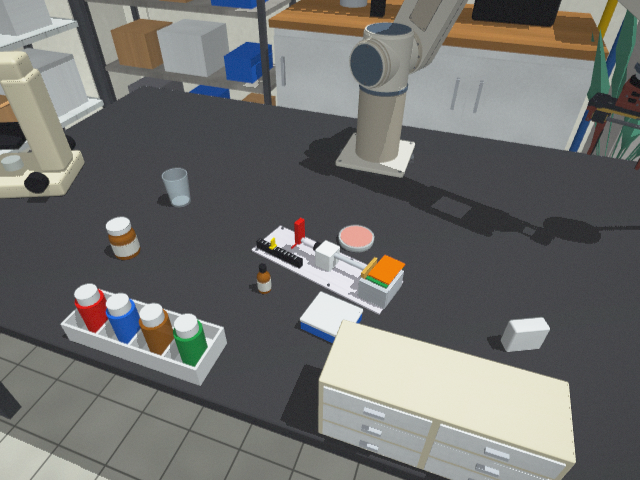

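The top view shows the loader at (240–385, 207–283), with the orange plate at (255,240), the red grip at (342,253) and the yellow flag at (363,242). The petri dish is at (295,290). The scene view shows the red grip at (300,230), the flag at (273,243) and the stack at (382,275). Next I'll measure these and make magnified crops.

Create h.py:
```python
import cv2,numpy as np,pickle
def ray(d,px,z):
    K,R,t=d["camera_matrix"],d["R"],d["t"];c=-R.T@t
    v=R.T@np.linalg.inv(K)@np.array([px[0],px[1],1.]);return c+v*(z-c[2])/v[2]
def proj(d,X):
    p=d["camera_matrix"]@(d["R"]@np.asarray(X)+d["t"]);return p[:2]/p[2]
def mask(d,lo,hi,roi):
    h=cv2.cvtColor(d["img"],cv2.COLOR_RGB2HSV);m=cv2.inRange(h,lo,hi);o=np.zeros_like(m)
    x0,y0,x1,y1=roi;o[y0:y1,x0:x1]=m[y0:y1,x0:x1];return o
def cen(m): 
    ys,xs=np.nonzero(m);return np.array([xs.mean(),ys.mean()]),len(xs)
def crop(d,roi,s,f):
    x0,y0,x1,y1=roi;cv2.imwrite(f,cv2.resize(d["img"][y0:y1,x0:x1,::-1],None,fx=s,fy=s,interpolation=cv2.INTER_CUBIC))
```

Run:
```python
from h import *
t=pickle.load(open("top.pkl","rb"));s=pickle.load(open("scene.pkl","rb"))
big=np.zeros((600,800,3),np.uint8)
a=cv2.resize(t["img"][200:290,233:393,::-1],None,fx=5,fy=5,interpolation=cv2.INTER_CUBIC)[:450]
cv2.imwrite("pics/topc.png",a); crop(s,(245,210,415,320),4.7,"pics/scc.png")
m=mask(t,(0,0,130),(180,60,255),(232,200,392,290))
m=cv2.morphologyEx(m,cv2.MORPH_CLOSE,np.ones((9,9)))
c=max(cv2.findContours(m,0,1)[0],key=cv2.contourArea)
b=cv2.boxPoints(cv2.minAreaRect(c));print(b,[ray(t,p,.006).round(4) for p in b])
W=[ray(t,p,.006) for p in b];print([np.linalg.norm(W[i]-W[i-1]).round(4) for i in range(4)])
o=mask(t,(5,180,150),(16,255,255),(232,200,292,290));c=max(cv2.findContours(o,0,1)[0],key=cv2.contourArea);q=cv2.minAreaRect(c);b=cv2.boxPoints(q)
print("orange",q,cen(o),ray(t,cen(o)[0],.05),[ray(t,p,.05).round(4) for p in b])
for nm,lo,hi in(("red",(0,170,90),(4,255,255)),("yel",(22,150,120),(34,255,255))):
  for d,roi in((t,(320,225,392,290)),(s,(245,210,320,270))):
    mm=mask(d,lo,hi,roi);print(nm,cen(mm),ray(d,cen(mm)[0],.052))
```

```text
[[227.12782 276.12976]
 [245.96883 203.12097]
 [385.3025  239.07806]
 [366.4615  312.08685]] [array([0.4788, 0.228 , 0.006 ]), array([0.6663, 0.1801, 0.006 ]), array([ 0.5712, -0.1785,  0.006 ]), array([ 0.3846, -0.1275,  0.006 ])]
[np.float64(0.3678), np.float64(0.1935), np.float64(0.3711), np.float64(0.1934)]
orange ((252.11537170410156, 240.07693481445312), (21.663330078125, 30.784732818603516), 15.255120277404785) (array([252.37288136, 240.84180791]), 177) [0.5662821  0.15868126 0.05      ] [array([0.5386, 0.1952, 0.05  ]), array([0.6124, 0.1752, 0.05  ]), array([0.5978, 0.1233, 0.05  ]), array([0.5242, 0.1435, 0.05  ])]
red (array([341.61904762, 252.9047619 ]), 42) [ 0.53482827 -0.0624694   0.052     ]
red (array([299.04608295, 230.29493088]), 217) [ 0.51084107 -0.06992188  0.052     ]
yel (array([362.92307692, 241.42307692]), 26) [ 0.56300457 -0.11571381  0.052     ]
yel (array([272.5, 243.9]), 50) [ 0.57839417 -0.1098186   0.052     ]
```

View pics/topc.png

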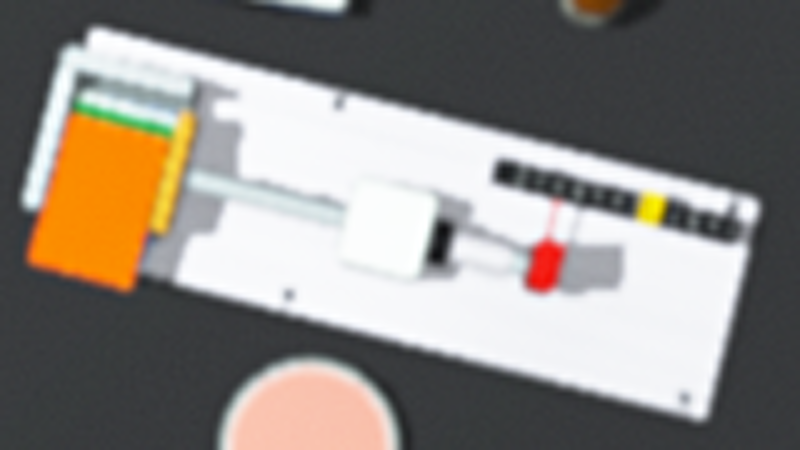

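View pics/scc.png

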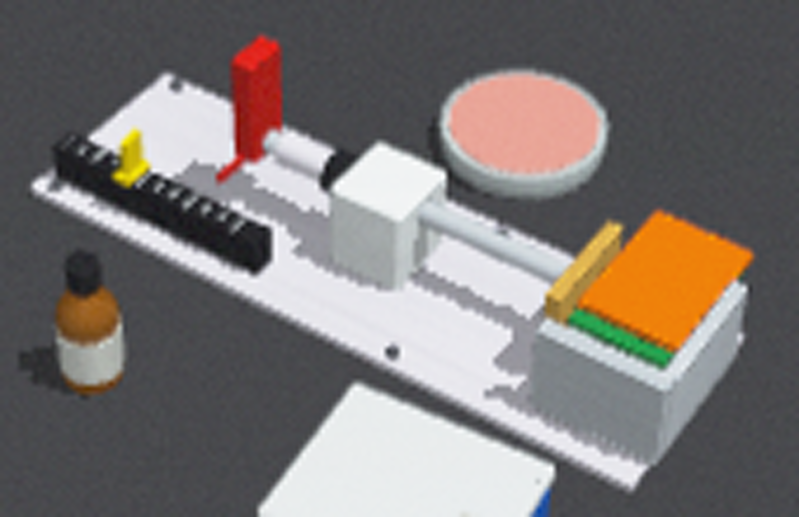

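Top crop: orange sticks out the furthest, green and white lie behind it. The pointer is at about (557,205)/5 and the yellow flag at (651,208)/5. The base corners in the crop are (90,28), (760,203) and (710,420). Next is a rigid fit to the known loader features.

Add to h.py:
```python
def fit(P,Q): # loader xy P -> world xy Q
    P=np.array(P);Q=np.array(Q);p=P-P.mean(0);q=Q-Q.mean(0)
    a=np.arctan2((p[:,0]*q[:,1]-p[:,1]*q[:,0]).sum(),(p*q).sum());c,s=np.cos(a),np.sin(a);R=np.array([[c,-s],[s,c]])
    return a,R,Q.mean(0)-R@P.mean(0)
```

Run:
```python
from h import *
t=pickle.load(open("top.pkl","rb"));s=pickle.load(open("scene.pkl","rb"))
cr=lambda x,y:((x+.5)/5-.5+233,(y+.5)/5-.5+200)
red=mask(t,(0,170,90),(4,255,255),(320,247,392,290));rc=cen(red)[0];print("red top",rc)
ob=[((64,-223),cr(760,203),6),((-52,-223),cr(710,420),6),((64,133),cr(90,28),6),((0,-41),cr(388,230),56),((0,-120),cr(545,267),97)]
P=[np.array(o[0])/1e3 for o in ob];Q=[ray(t,o[1],o[2]/1e3)[:2] for o in ob]
a,R,T=fit(P,Q);print("yaw",a,"T",T)
for p,q in zip(P,Q):print(p,((R.T@(q-T))-p).round(4))
np.savez("fit.npz",a=a,R=R,T=T)
inv=lambda w:(R.T@(w[:2]-T)).round(4)
# scene check: project known pts
for n,l in(("grip top",(0,-.12,.1)),("sleeve top",(0,-.041,.056)),("base far right",(.064,-.223,.006)),("base far left",(.064,.133,.006)),("ptr tip",(.034,-.12,.04))):
    w=R@l[:2]+T; p=proj(s,[*w,l[2]]);print(n,w.round(3),p.round(1),"crop",((p-[245,210])*4.7).round())
# flag
for d,roi,n in((t,(320,225,392,290),"top"),(s,(245,210,320,270),"sc")):
    m=mask(d,(22,120,100),(34,255,255),roi);c=max(cv2.findContours(m,0,1)[0],key=cv2.contourArea)
    print(n,cv2.boundingRect(c),"flag loader",[inv(ray(d,cen(m)[0],z)) for z in(.04,.052)])
print("ptr root/tip top",inv(ray(t,cr(557,205),.04)),"flag in crop",inv(ray(t,cr(651,208),.052)))
print("ptr tip sc",inv(ray(s,(245+220/4.7,210+177/4.7),.04)))
```

```text
red top [341.61904762 252.9047619 ]
yaw -0.2581913121794054 T [0.56403979 0.05515507]
[ 0.064 -0.223] [-0.0007 -0.    ]
[-0.052 -0.223] [ 0.0007 -0.002 ]
[0.064 0.133] [0.0008 0.001 ]
[ 0.    -0.041] [-0.0002 -0.0003]
[ 0.   -0.12] [-0.0006  0.0013]
grip top [ 0.533 -0.061] [298.6 220.8] crop [252.  51.]
sleeve top [0.554 0.016] [327. 248.] crop [385. 179.]
base far right [ 0.569 -0.177] [250.2 249.6] crop [ 24. 186.]
base far left [0.66  0.167] [379.1 313.7] crop [630. 487.]
ptr tip [ 0.566 -0.07 ] [290.7 248.4] crop [215. 180.]
top (360, 239, 7, 6) flag loader [array([ 0.0439, -0.1664]), array([ 0.0429, -0.1653])]
sc (269, 238, 8, 12) flag loader [array([ 0.0459, -0.1653]), array([ 0.0562, -0.156 ])]
ptr root/tip top [ 0.0338 -0.12  ] flag in crop [ 0.0431 -0.165 ]
ptr tip sc [ 0.0305 -0.1194]
```

Add to h.py:
```python
F=np.load("fit.npz") if __import__("os").path.exists("fit.npz") else None
def togo(lx,ly,z,p,rv):
    Rt=cv2.Rodrigues(np.array(rv,float))[0];w=F["R"]@[lx,ly]+F["T"]
    return (Rt.T@(np.array([*w,z])-p)).round(4)
def where(p,rv):
    Rt=cv2.Rodrigues(np.array(rv,float))[0];ty=np.arctan2(Rt[1,1],Rt[0,1])-np.pi/2
    return (F["R"].T@(p[:2]-F["T"])).round(4),round(p[2],4),"tool turn needed",round(-((float(F["a"])-ty+np.pi)%(2*np.pi)-np.pi),4)
```

Run:
```python
from h import *
from rig import r, optics, ticket, read_state
s=read_state();p,o=s["tcp_pos"],s["orientation"]
print(where(p,o),togo(-.100,.100,.12,p,o))
t=pickle.load(open("top.pkl","rb"))
m=mask(t,(0,40,150),(12,140,255),(270,265,320,315));print("dish",F["R"].T@(ray(t,cen(m)[0],.014)[:2]-F["T"]))
```

```text
(array([-0.4555,  0.4226]), np.float64(0.23), 'tool turn needed', np.float64(-0.1216)) [-0.392  -0.2769  0.1104]
dish [-0.11577792 -0.02962193]
```

Distance 0.49 → 12 rows. Two calls. First call 8 rows to (-0.26,-0.185,0.07). 

The rows are not in the units I measure in: shifts go in units of 100 mm and turns go in units of 0.1 rad. I convert before sending: 0.07 m is 0.7, -0.24 m is -2.4, -0.1216 rad is -1.216.

Call:
nudge_tcp([
  [[0.02,-0.3,-0.2,0.1,-0.2],[0.02,-0.6,-0.4,0.2,-0.4],[0.02,-0.9,-0.6,0.3,-0.6],[0.02,-1.2,-0.8,0.4,-0.8],[0.02,-1.5,-1,0.5,-1],[0.02,-1.8,-1.2,0.6,-1.216],[0.02,-2.1,-1.4,0.7,-1.216],[0.02,-2.4,-1.6,0.8,-1.216]],
])

```text
time: 0.77
tcp_pos: [0.3957, 0.3412, 0.1501]
orientation: [-0.404, -3.115, 0.0]
force: [-0.1, 0.2, 0.0]
grip_width: 0.0378
grasp_force: 0.0
```

Run:
```python
from h import *
from rig import r, optics, ticket, read_state
s=read_state();p,o=s["tcp_pos"],s["orientation"]
print(where(p,o),togo(-.100,.100,.08,p,o),togo(-.100,.100,.031,p,o))
```

```text
(array([-0.2358,  0.2336]), np.float64(0.1501), 'tool turn needed', np.float64(0.0004)) [-0.1357 -0.1337  0.0701] [-0.1357 -0.1337  0.1191]
```

In the tool's units: -0.1357 m is -1.357, -0.1337 m is -1.337.

Call:
nudge_tcp([
  [[0.02,-0.27,-0.27,0.1,0],[0.02,-0.54,-0.53,0.2,0],[0.02,-0.81,-0.8,0.3,0],[0.02,-1.08,-1.07,0.5,0],[0.02,-1.357,-1.337,0.7,0],[0.02,-1.357,-1.337,1,0],[0.02,-1.357,-1.337,1.191,0],[0.02,-1.357,-1.337,1.191,0]],
])

```text
time: 1.43
tcp_pos: [0.49, 0.1771, 0.0281]
orientation: [-0.407, -3.109, 0.005]
force: [-0.7, 0.1, -1.0]
grip_width: 0.02
grasp_force: 0.0
```

Run:
```python
from h import *
from rig import r, optics, ticket, read_state
s=read_state();p,o=s["tcp_pos"],s["orientation"]
print(where(p,o),togo(-.048,.100,.031,p,o))
d=optics.get_image("scene");crop(d,(245,190,415,320),4.6,"pics/a.png")
```

```text
(array([-0.1027,  0.099 ]), np.float64(0.0281), 'tool turn needed', np.float64(-0.002)) [-0.0547  0.0011 -0.0032]
```

View pics/a.png

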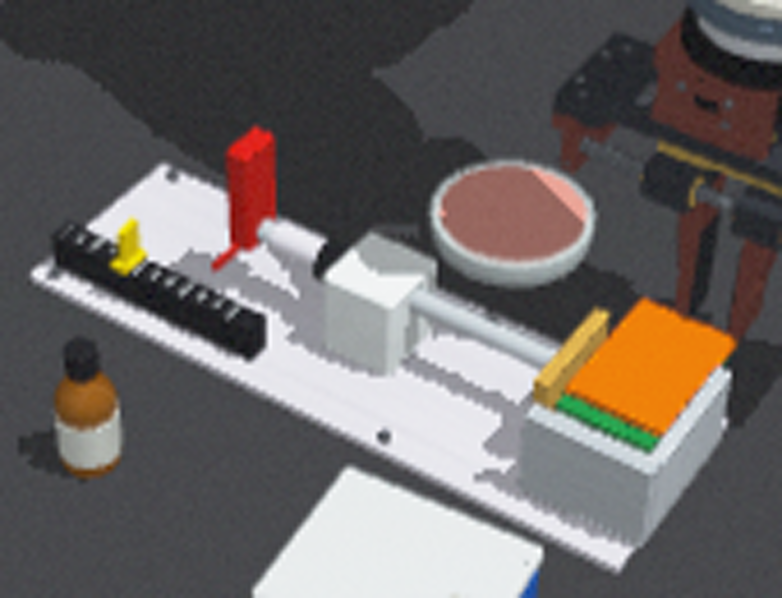

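The fingers stand in front of the stack at about (710,310), clear of the dish. I'll push in gently and watch the force.

In the tool's units: -0.043 m is -0.43, -0.04 m is -0.4.

Call:
nudge_tcp([
  [[0.02,-0.1,0.01,-0.01,0],[0.02,-0.17,0.01,-0.02,0],[0.02,-0.22,0.01,-0.02,0],[0.02,-0.27,0.01,-0.02,0],[0.02,-0.32,0.01,-0.02,0],[0.02,-0.36,0.01,-0.02,0],[0.02,-0.4,0.01,-0.02,0],[0.02,-0.43,0.01,-0.02,0]],
])

```text
time: 2.15
tcp_pos: [0.5343, 0.1689, 0.0337]
orientation: [-0.405, -3.115, 0.0]
force: [-2.3, 0.3, 1.5]
grip_width: 0.0201
grasp_force: 0.9
```

Run:
```python
from h import *
from rig import r, optics, ticket, read_state
s=read_state();p,o=s["tcp_pos"],s["orientation"]
print(where(p,o),togo(-.048,.100,.031,p,o))
```

```text
(array([-0.0578,  0.1023]), np.float64(0.0337), 'tool turn needed', np.float64(-0.0001)) [-0.0098 -0.0023  0.0027]
```

In the tool's units: -0.002 m is -0.02, -0.0015 m is -0.015.

Call:
nudge_tcp([
  [[0.02,-0.015,-0.01,0.01,0],[0.02,-0.03,-0.02,0.01,0],[0.02,-0.045,-0.02,0.01,0],[0.02,-0.06,-0.02,0.01,0],[0.02,-0.07,-0.02,0.01,0],[0.02,-0.08,-0.02,0.01,0],[0.02,-0.08,-0.02,0.01,0]],
])

```text
time: 2.73
tcp_pos: [0.54, 0.1652, 0.0324]
orientation: [-0.404, -3.113, 0.001]
force: [-5.1, 3.7, 3.0]
grip_width: 0.0202
grasp_force: 2.8
```

Run:
```python
from h import *
from rig import r, optics, ticket, read_state
s=read_state();p,o=s["tcp_pos"],s["orientation"]
print(where(p,o))
```

```text
(array([-0.0513,  0.1002]), np.float64(0.0324), 'tool turn needed', np.float64(-0.0002))
```

In the tool's units: -0.003 m is -0.03, -0.002 m is -0.02.

Call:
nudge_tcp([
  [[0.02,-0.01,0,0,0],[0.02,-0.02,0,0,0],[0.02,-0.03,0,0,0],[0.02,-0.03,0,0,0]],
])

```text
time: 3.07
tcp_pos: [0.5401, 0.165, 0.0324]
orientation: [-0.404, -3.107, 0.002]
force: [-14.9, 8.3, 10.6]
grip_width: 0.0202
grasp_force: 8.3
```

Run:
```python
from h import *
from rig import r, optics, ticket, read_state
s=read_state();p,o=s["tcp_pos"],s["orientation"]
print(where(p,o))
d=optics.get_image("scene")
d2=optics.get_image("top");a=cv2.resize(d["img"][255:320,325:415],None,fx=7,fy=7,interpolation=2);b=cv2.resize(d2["img"][200:260,235:300],None,fx=8,fy=8,interpolation=2)
v=np.zeros((560,790,3),np.uint8);v=cv2.copyMakeBorder(a[:300,:400],0,0,0,0,0) if 0 else None
a=cv2.resize(d["img"][255:320,340:410],(395,367),interpolation=2);b=cv2.resize(d2["img"][203:265,235:300],(395,377),interpolation=2)[:367]
cv2.imwrite("pics/b.png",np.hstack([a,b])[:,:,::-1])
```

```text
(array([-0.0512,  0.1001]), np.float64(0.0324), 'tool turn needed', np.float64(-0.0003))
```

View pics/b.png

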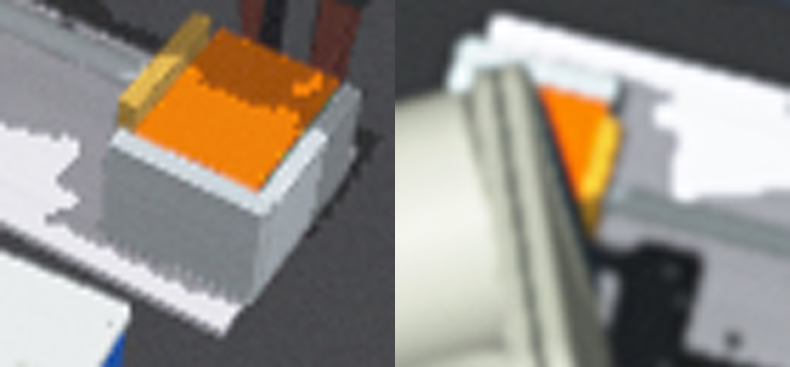

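Firm contact: the force rises and the tool no longer moves, and the orange plate touches the stop. I'll back straight off and check.

In the tool's units: 0.12 m is 1.2, 0.1 m is 1.

Call:
nudge_tcp([
  [[0.02,0.03,0,0,0],[0.02,0.1,0,0,0],[0.02,0.3,0,0,0],[0.02,0.6,0,0,0],[0.02,0.8,0,-0.3,0],[0.02,0.9,0.3,-0.6,0],[0.02,1,0.6,-0.8,0],[0.02,1.2,0.9,-0.9,0]],
])

```text
time: 3.83
tcp_pos: [0.4537, 0.2838, 0.1259]
orientation: [0.406, 3.11, 0.006]
force: [0.9, 0.7, 0.7]
grip_width: 0.0203
grasp_force: 0.0
```

Run:
```python
from h import *
from rig import r, optics, ticket, read_state
s=read_state();p,o=s["tcp_pos"],s["orientation"]
print(where(p,o))
d=optics.get_image("scene");d2=optics.get_image("top")
a=cv2.resize(d["img"][255:320,340:410],(395,367),interpolation=2);b=cv2.resize(d2["img"][203:265,235:300],(395,377),interpolation=2)[:367]
cv2.imwrite("pics/c.png",np.hstack([a,b])[:,:,::-1])
o=mask(d2,(5,180,150),(16,255,255),(232,200,292,290));q=cv2.minAreaRect(max(cv2.findContours(o,0,1)[0],key=cv2.contourArea));print(q,[(F["R"].T@(ray(d2,p,.05)[:2]-F["T"])).round(4) for p in cv2.boxPoints(q)])
```

```text
(array([-0.1651,  0.1929]), np.float64(0.1259), 'tool turn needed', np.float64(-0.0017))
((255.587158203125, 230.92327880859375), (20.806259155273438, 27.891983032226562), 14.931416511535645) [array([-0.0328,  0.1251]), array([0.0365, 0.1251]), array([0.0361, 0.0733]), array([-0.0333,  0.0735])]
```

View pics/c.png

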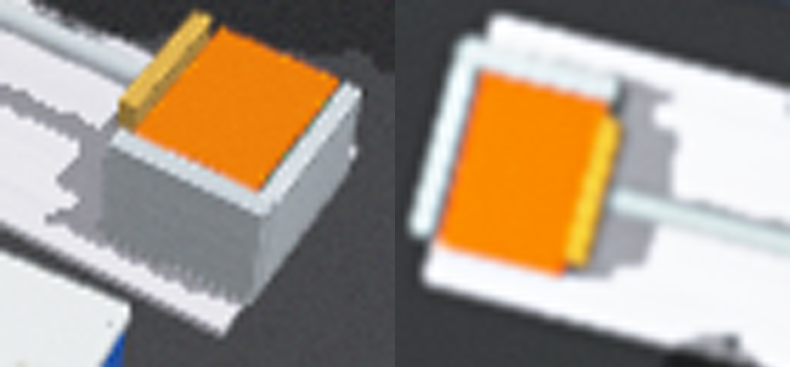

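Run:
```python
from h import *
from rig import r, optics, ticket, read_state
d2=optics.get_image("top")
for ly in(.085,.1,.115):
  for lx in np.arange(-.046,.0461,.002)[[0,1,2,3,4,5,6,7,8,-12,-10,-8,-7,-6,-5,-4,-3,-2,-1]]:
    p=proj(d2,[*(F["R"]@[lx,ly]+F["T"]),.05]).astype(np.float32)
    c=cv2.getRectSubPix(d2["img"],(1,1),tuple(map(float,p)))[0,0];print(round(lx*1000),c,end=" ")
  print()
from rig import r, optics, ticket, read_state
s=read_state();p,o=s["tcp_pos"],s["orientation"];print(where(p,o),togo(0,-.12,.16,p,o),togo(0,-.12,.069,p,o))
```

```text
-46 [251 252 254] -44 [250 251 253] -42 [248 250 253] -40 [246 246 250] -38 [244 230 226] -36 [246 193 157] -34 [249 157  68] -32 [250 142  17] -30 [250 138   0] 24 [250 136   0] 28 [250 135   0] 32 [250 135   0] 34 [250 136  10] 36 [248 144  50] 38 [240 173 134] 40 [233 210 200] 42 [230 234 236] 44 [230 240 242] 46 [227 236 239] 
-46 [251 252 253] -44 [250 251 253] -42 [248 250 253] -40 [245 246 252] -38 [246 228 225] -36 [248 191 154] -34 [250 155  68] -32 [251 138   2] -30 [251 137   0] 24 [250 138   0] 28 [250 137   0] 32 [250 137   0] 34 [250 135   0] 36 [246 145  53] 38 [239 171 135] 40 [232 214 211] 42 [232 236 239] 44 [232 240 244] 46 [232 239 241] 
-46 [250 251 253] -44 [249 251 253] -42 [248 250 253] -40 [245 243 248] -38 [245 225 221] -36 [247 185 150] -34 [249 152  61] -32 [251 140  14] -30 [251 139   0] 24 [250 138   0] 28 [251 140   0] 32 [250 137   0] 34 [250 139  12] 36 [249 148  59] 38 [241 181 143] 40 [234 216 208] 42 [232 238 241] 44 [234 243 246] 46 [235 242 244] 
(array([-0.1673,  0.1926]), np.float64(0.1238), 'tool turn needed', np.float64(0.0037)) [-0.1662 -0.3131 -0.0365] [-0.166  -0.3133  0.0545]
```

All plates are home: the front edge shows nothing beyond the orange, and the orange spans about −37..38 mm. Now to the handle.

Call:
nudge_tcp([
  [[0.036,-0.15,-0.3,-0.2,0],[0.036,-0.33,-0.63,-0.36,0.03],[0.036,-0.5,-0.97,-0.36,0.03],[0.036,-0.68,-1.3,-0.36,0.03],[0.036,-0.86,-1.63,-0.36,0.03],[0.036,-1.04,-1.96,-0.36,0.03],[0.036,-1.22,-2.29,-0.36,0.03],[0.036,-1.4,-2.62,-0.36,0.03]],
])

```text
time: 4.65
tcp_pos: [0.5188, -0.0104, 0.1577]
orientation: [-0.411, -3.113, 0.001]
force: [-0.0, -0.0, 0.3]
grip_width: 0.036
grasp_force: 0.0
```

Call:
nudge_tcp([
  [[0.036,-0.13,-0.25,0,0],[0.036,-0.25,-0.5,0,0],[0.036,-0.26,-0.51,0,0],[0.036,-0.26,-0.51,0,0]],
])

```text
time: 4.98
tcp_pos: [0.5308, -0.0655, 0.1576]
orientation: [-0.415, -3.113, 0.0]
force: [-0.0, 0.4, 0.4]
grip_width: 0.0361
grasp_force: 0.0
```

Run:
```python
from h import *
from rig import r, optics, ticket, read_state
s=read_state();p,o=s["tcp_pos"],s["orientation"];print(where(p,o),togo(0,-.12,.069,p,o))
```

```text
(array([-0.0013, -0.1251]), np.float64(0.1576), 'tool turn needed', np.float64(-0.007)) [-0.0014  0.0052  0.0886]
```

Call:
nudge_tcp([
  [[0.036,-0.014,0.05,0.1,-0.07],[0.036,-0.014,0.05,0.35,-0.07],[0.036,-0.014,0.05,0.6,-0.07],[0.036,-0.014,0.05,0.8,-0.07],[0.036,-0.014,0.05,0.88,-0.07],[0.036,-0.014,0.05,0.88,-0.07]],
])

```text
time: 5.48
tcp_pos: [0.5323, -0.0573, 0.0681]
orientation: [-0.395, -3.112, -0.0]
force: [0.1, 1.0, 1.1]
grip_width: 0.0358
grasp_force: 0.0
```

Run:
```python
from h import *
from rig import r, optics, ticket, read_state
s=read_state();p,o=s["tcp_pos"],s["orientation"];print(where(p,o),togo(0,-.12,.069,p,o))
d=optics.get_image("scene");crop(d,(240,190,360,280),6,"pics/d.png")
```

```text
(array([-0.002 , -0.1169]), np.float64(0.0681), 'tool turn needed', np.float64(0.0057)) [-0.002  -0.0031 -0.0009]
```

View pics/d.png

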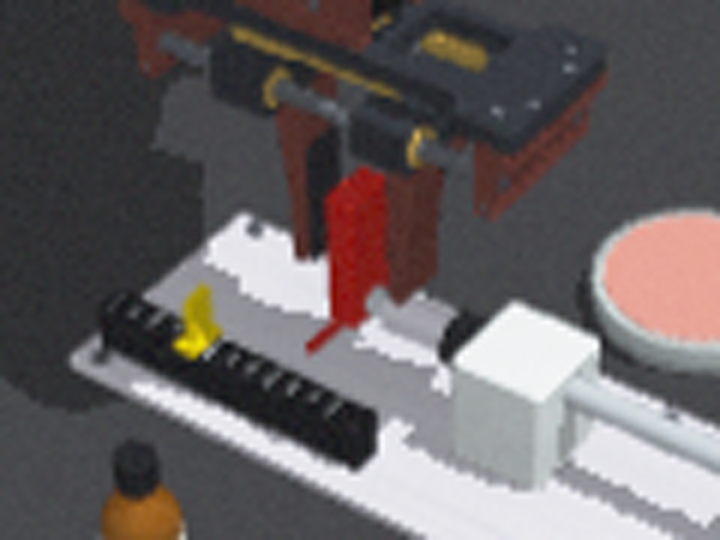

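The red grip at (357,245) sits between the fingers, clear of the nose. The pointer tip is at (310,348) and the flag at (198,325). Closing.

In the tool's units: -0.003 m is -0.03, -0.002 m is -0.02, 0.004 rad is 0.04.

Call:
nudge_tcp([
  [[0.036,-0.01,-0.02,0,0.04],[0.03,-0.01,-0.03,0,0.04],[0.0,-0.01,-0.03,0,0.04],[0.0,-0.01,-0.03,0,0.04],[0.0,-0.01,-0.03,0,0.04],[0.0,-0.01,-0.03,0,0.04],[0.0,-0.01,-0.03,0,0.04],[0.0,-0.01,-0.03,0,0.04]],
])

```text
time: 6.2
tcp_pos: [0.5351, -0.0616, 0.0713]
orientation: [0.405, 3.114, 0.001]
force: [-0.1, 3.8, 5.8]
grip_width: 0.0137
grasp_force: 30.0
```

Run:
```python
from h import *
from rig import r, optics, ticket, read_state
s=read_state();p,o=s["tcp_pos"],s["orientation"];print(where(p,o))
```

```text
(array([ 0.0018, -0.1203]), np.float64(0.0713), 'tool turn needed', np.float64(-0.0002))
```

In the tool's units: -0.04 m is -0.4, -0.037 m is -0.37.

Call:
nudge_tcp([
  [[0,0,-0.05,0,0],[0,0,-0.12,0,0],[0,0,-0.2,0,0],[0,0,-0.27,0,0],[0,0,-0.33,0,0],[0,0,-0.37,0,0],[0,0,-0.4,0,0],[0,0,-0.4,0,0]],
])

```text
time: 6.87
tcp_pos: [0.5248, -0.1002, 0.0713]
orientation: [0.406, 3.114, 0.002]
force: [-0.0, 8.5, 6.5]
grip_width: 0.0137
grasp_force: 30.0
```

Call:
nudge_tcp([
  [[0,0,0,0,0],[0,0,0,0,0],[0,0,0,0,0]],
])

```text
time: 7.12
tcp_pos: [0.5249, -0.0998, 0.0713]
orientation: [0.405, 3.114, 0.002]
force: [0.0, 8.1, 6.7]
grip_width: 0.0139
grasp_force: 30.0
```

Create m.py:
```python
from h import *
from rig import r, optics, ticket, read_state
import sys
s=read_state();p,o=s["tcp_pos"],s["orientation"];print(where(p,o),s["force"].round(1),s["grasp_force"])
inv=lambda w:(F["R"].T@(w[:2]-F["T"])).round(4)
for n,roi in(("scene",(240,210,330,290)),("top",(320,225,392,290))):
    d=optics.get_image(n)
    for nm,lo,hi,zs in(("red",(0,150,70),(5,255,255),(.04,)),("yel",(22,120,80),(34,255,255),(.03,.052))):
        m=mask(d,lo,hi,roi);ys,xs=np.nonzero(m)
        if len(xs)==0: print(n,nm,"none");continue
        b=ys>=ys.max()-1 if n=="scene" else ys<=ys.min()+1
        q=np.array([xs[b].mean(),ys[b].mean()]);print(n,nm,len(xs),"extreme",q,[inv(ray(d,q,z)) for z in zs])
    if n=="scene":crop(d,(240,205,330,270),8.5,"pics/%s.png"%sys.argv[1])
```

```bash
python3 m.py e
```

```text
(array([ 0.0017, -0.1598]), np.float64(0.0713), 'tool turn needed', np.float64(-0.0004)) [0.  8.1 6.7] 30.002240538597107
scene red 98 extreme [278.5 240.5] [array([ 0.0278, -0.1611])]
scene yel 57 extreme [271.14285714 248.28571429] [array([ 0.0512, -0.1656]), array([ 0.0698, -0.1487])]
top red none
top yel none
```

View pics/e.png

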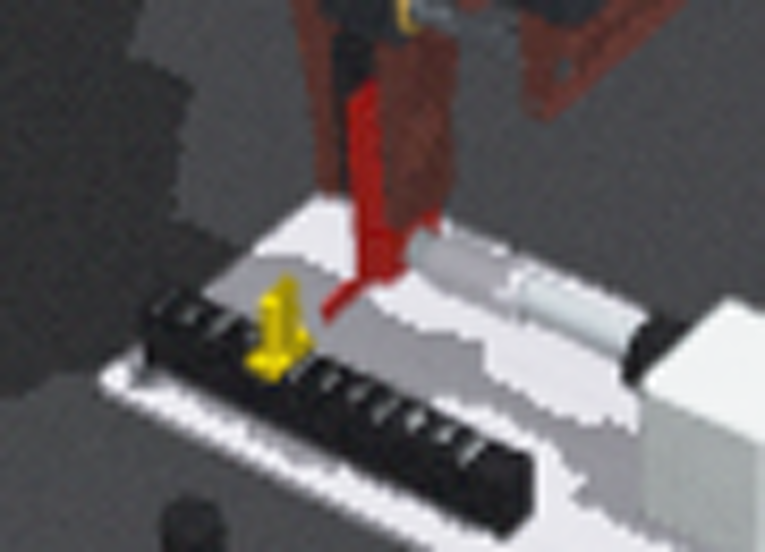

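The pointer tip at (327,318) in the crop still stops short of the flag, whose upright is at about (283,310). The flag's y now needs subpixel refinement in both views.

Create k.py:
```python
from h import *
from rig import r, optics, ticket, read_state
inv=lambda w:(F["R"].T@(w[:2]-F["T"])*1e3).round(1)
t=pickle.load(open("top.pkl","rb"));s=pickle.load(open("scene.pkl","rb"));s2=optics.get_image("scene")
def yw(d,roi):
    x0,y0,x1,y1=roi;i=d["img"][y0:y1,x0:x1].astype(float);w=np.clip(np.minimum(i[...,0],i[...,1])-i[...,2]-25,0,None);return w,x0,y0
np.set_printoptions(linewidth=200)
for n,d,roi in(("scene0",s,(264,232,282,254)),("scene2",s2,(264,232,282,254)),("top",t,(355,233,371,250))):
    w,x0,y0=yw(d,roi);print(n,roi);print(w.astype(int))
for y in(-.162,-.165,-.168):
    for l in((.037,y,.052),(.044,y,.052),(.037,y,.029),(.044,y,.029),(.051,y,.029)):
        X=[*(F["R"]@l[:2]+F["T"]),l[2]];print(l,proj(s,X).round(1),proj(t,X).round(1))
def rw(d,roi):
    x0,y0,x1,y1=roi;i=d["img"][y0:y1,x0:x1].astype(int);print(roi);print(np.clip(i[...,0]-np.maximum(i[...,1],i[...,2]),0,None))
rw(s,(286,236,306,252));rw(s2,(274,232,294,248));rw(t,(334,238,352,260))
for yy in(-.12,-.16):
  for l in((.013,yy,.04),(.034,yy,.04)):
    X=[*(F["R"]@l[:2]+F["T"]),l[2]];print(l,proj(s,X).round(1),proj(t,X).round(1))
```

```bash
python3 k.py
```

```text
scene0 (264, 232, 282, 254)
[[  0   0   0   0   0   0   0   0   0   0   0   0   0   0   0   0   0   0]
 [  0   0   0   0   0   0   0   0   0   0   0   0   0   0   0   0   0   0]
 [  0   0   0   0   0   0   0   0   0   0   0   0   0   0   0   0   0   0]
 [  0   0   0   0   0   0   0   0   0   0   0   0   0   0   0   0   0   0]
 [  0   0   0   0   0   0   0   0   0   0   0   0   0   0   0   0   0   0]
 [  0   0   0   0   0   0   0   0   0  71  16   0   0   0   0   0   0   0]
 [  0   0   0   0   0   0   0   0  78 191 130   0   0   0   0   0   0   0]
 [  0   0   0   0   0   0   0  77 193 170  97   0   0   0   0   0   0   0]
 [  0   0   0   0   0   0  14 187 169 142 105   0   0   0   0   0   0   0]
 [  0   0   0   0   0   0  29 122 145 141 118  31   0   0   0   0   0   0]
 [  0   0   0   0   0   0  29 118 143 140 118  33   0   0   0   0   0   0]
 [  0   0   0   0   0   0  33 114 140 142 124  45   0   0   0   0   0   0]
 [  0   0   0   0   0   0   9 115 141 144 149 182  56   0   0   0   0   0]
 [  0   0   0   0   0   0  36 115 141 150 174 192 113   0   0   0   0   0]
 [  0   0   0   0   0 
[... 8055 characters left out ...]
 133 204 215 213 212 158  55   0   0   0   0   0   0]
 [  0   0   0   0  57 168 212 212 217 210 136  38   0   0   0   0   0   0]
 [  0   0   0   8  86 191 219 216 222 201 112  22   0   0   0   0   0   0]
 [  0   0   0  13  91 185 215 217 217 175  83  11   0   0   0   0   0   0]
 [  0   0   0   6  53 115 161 183 165 108  40   0   0   0   0   0   0   0]
 [  0   0   0   0   8  28  52  72  63  28   2   0   0   0   0   0   0   0]
 [  0   0   0   0   0   0   0   1   0   0   0   0   0   0   0   0   0   0]]
(0.013, -0.12, 0.04) [296.  243.5] [342.  248.6]
(0.034, -0.12, 0.04) [290.7 248.4] [344.  240.5]
(0.013, -0.16, 0.04) [282.7 237.4] [357.4 252.6]
(0.034, -0.16, 0.04) [277.3 242.1] [359.5 244.5]
```

The rows are not in the units I measure in: shifts go in units of 100 mm and turns go in units of 0.1 rad. I convert before sending: -0.0064 m is -0.064, -0.0055 m is -0.055.

Call:
nudge_tcp([
  [[0,0,-0.02,0,0],[0,0,-0.04,0,0],[0,0,-0.055,0,0],[0,0,-0.064,0,0],[0,0,-0.064,0,0],[0,0,-0.064,0,0]],
])

```text
time: 7.77
tcp_pos: [0.5233, -0.1059, 0.0713]
orientation: [0.405, 3.114, 0.002]
force: [1.0, 8.6, 6.6]
grip_width: 0.014
grasp_force: 30.0
```

Create k2.py:
```python
from h import *
from rig import r, optics, ticket, read_state
s=read_state();p,o=s["tcp_pos"],s["orientation"];print(where(p,o),s["force"].round(1),s["grasp_force"])
d=optics.get_image("scene");i=d["img"][230:252,262:288].astype(int)
np.set_printoptions(linewidth=200)
print(np.clip(i[...,0]-np.maximum(i[...,1],i[...,2]),0,None));print(np.clip(np.minimum(i[...,0],i[...,1])-i[...,2]-25,0,None))
crop(d,(255,215,305,255),15,"pics/f.png")
for l in((.013,-.1667,.04),(.034,-.1667,.04)): print(proj(d,[*(F["R"]@l[:2]+F["T"]),l[2]]).round(2))
```

```bash
python3 k2.py
```

```text
(array([ 0.0018, -0.1661]), np.float64(0.0713), 'tool turn needed', np.float64(-0.0004)) [1.  8.6 6.6] 30.002661645412445
[[  0   0   0   0   0   0   0   0   0   0   0   0   0   0   0   0   0  40 108 114 114  83  44  45  65  57]
 [  0   0   0   0   0   0   0   0   0   0   0   0   0   0   0   0   0  39 113 115 116 111  86  71  41   0]
 [  0   0   0   0   0   0   0   0   0   0   0   0   0   0   0   0   0  33 110 110 114 118 102  77   0   0]
 [  0   0   0   0   0   0   0   0   0   0   0   0   0   0   0   0   0  14 111 115 115 113  99  58   0   0]
 [  0   0   0   0   0   0   0   0   0   0   0   0   0   0   0   0   0  11 115 115 115 119  95  49   0   0]
 [  0   0   0   0   0   0   0   0   0   0   0   0   0   0   0   0   0  14 109 116 111 117 104  77   7   0]
 [  0   0   0   0   0   0   0   0   0   0   0   1   2   0   0   0   0  27 110 104  98 112  71  32   0   0]
 [  0   0   0   0   0   0   0   0   0   0   3  11   9   0   0   9  92 106  79  34  37  46
[... 3203 characters left out ...]
   0   0   0   0   0   0]
 [  0   0   0   0   0   0   0  40 119 115 105 110 113  91   0   0   0   0   0   0   0   0   0   0   0   0]
 [  0   0   0   0   0   0   0 128 185 114 112 110  70   4   0   0   0   0   0   0   0   0   0   0   0   0]
 [  0   0   0   0   0   0   0  38 100 103 106  70   0   0   0   0   0   0   0   0   0   0   0   0   0   0]
 [  0   0   0   0   0   0   0   0   5  57  86   0   0   0   0   0   0   0   0   0   0   0   0   0   0   0]
 [  0   0   0   0   0   0   0   0   0   0   0   0   0   0   0   0   0   0   0   0   0   0   0   0   0   0]
 [  0   0   0   0   0   0   0   0   0   0   0   0   0   0   0   0   0   0   0   0   0   0   0   0   0   0]]
[280.48 236.37]
[275.05 241.03]
```

View pics/f.png

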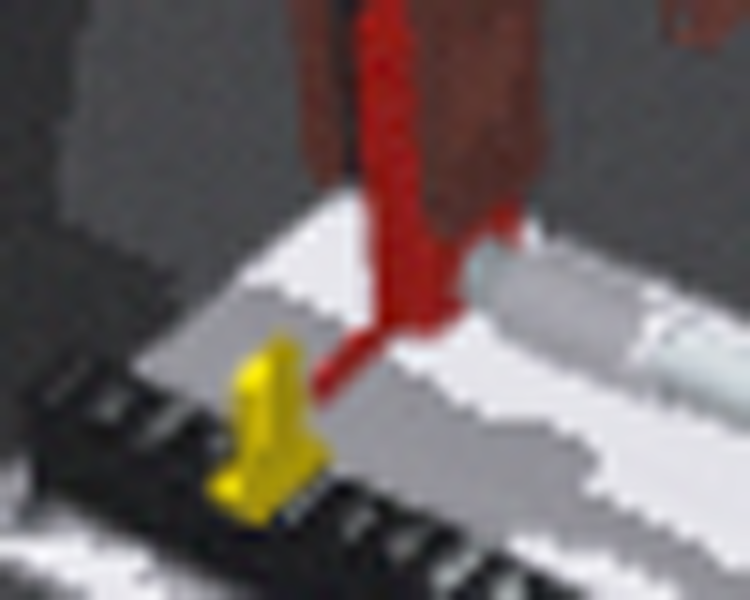

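The pointer, at crop (325,390) to (380,340), runs straight into the middle of the flag upright at (275,430). The subpixel residue is about 0.3 mm, so I'll trim that and check that all is still.

In the tool's units: -0.0003 m is -0.003.

Call:
nudge_tcp([
  [[0,0,-0.003,0,0],[0,0,-0.003,0,0],[0,0,-0.003,0,0],[0,0,-0.003,0,0]],
])

```text
time: 8.15
tcp_pos: [0.5233, -0.1061, 0.0713]
orientation: [0.405, 3.114, 0.002]
force: [0.5, 9.7, 6.8]
grip_width: 0.0141
grasp_force: 30.0
```

Run:
```python
from h import *
from rig import r, optics, ticket, read_state
s=read_state();print(where(s["tcp_pos"],s["orientation"]),abs(s["qd"]).max())
d=optics.get_image("scene");s0=pickle.load(open("scene.pkl","rb"))
for d_ in(s0,d):
    o=mask(d_,(5,180,120),(16,255,255),(340,255,412,320));y=mask(d_,(22,120,80),(34,255,255),(262,230,282,252));print(cen(o),cen(y))
    print(cv2.minAreaRect(max(cv2.findContours(o,0,1)[0],key=cv2.contourArea)))
print(ticket.close_job())
```

```text
(array([ 0.0018, -0.1663]), np.float64(0.0713), 'tool turn needed', np.float64(-0.0003)) 0.0022098400174045216
(array([385.98986486, 269.18918919]), 592) (array([272.27777778, 244.01851852]), 54)
((386.15576171875, 268.713134765625), (22.662527084350586, 31.625106811523438), 39.80556869506836)
(array([381.99813084, 273.56635514]), 535) (array([272.25      , 243.82142857]), 56)
((381.9832458496094, 273.3717346191406), (22.986095428466797, 28.046695709228516), 37.5685920715332)
the job is handed in; nothing more can be done
None
```

I handed the job in with the plates pushed flush to the back stop, the rod drawn out about 46.5 mm so its pointer is level with the yellow mark (within about 0.5 mm by the camera), and the gripper still holding the handle; only the orange top plate's edge was directly visible, and the flag did not move.

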